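# Shake up the hammer hardener from under the booth sash

### The job

Raise the sash of the bench extraction booth until it stays up by itself, let go of it, reach under it and bring out the amber jar of hammer hardener through the front. Keeping the jar upright, press it squarely onto the rubber pad of the touch mixer until the pad is fully down and keep it down for a good second; then set the jar down gently, standing wholly on the round cork mat, and let go. Leave the sash up, and do not disturb the walnut blocks, the brass gauge or the tuning fork.

Things in the scene. Friction and masses are not known exactly. Their poses are not given: they have to be found in the camera images.
- booth: Fixed booth, 260 mm deep, 360 wide (y), origin at centre of width, +x to its back. Floor 6 mm thick from x -150 to +110, no sill. Front slopes up and back at 50 deg from level, from x -150 z 10 mm, on oak rails 470 mm long at y +-173. Clear sides, inner faces y +-170. Bar grille roof x 0 to 110, z 180 to 194; back grille x 100. Jar, block_a, gauge stand in a row at x -45 to -25, 85 mm apart, in any order.
- sash (a joint): Travel (m) of the sash up its slope: 0 shut, 0.24 top stop. Walnut-framed clear panel 324 mm wide, 225 long, 10 thick; raised by q its lower edge is at booth x -150 + 643 q, z 10 + 766 q mm (q in m). About 0.55 kg; a swinging brass weight outside the left wall carries more of it the higher it is. Let go below 0.20 it may sink shut; at 0.21 or more friction always holds it. Raising takes up to 7 N.
- sash_handle (a point): Grip point of the sash handle: a brass tab on the middle of the sash, 14 mm thick (y), 44 mm long up the slope, standing 46 mm out from the sash face, square to it. Point is 31 mm out from the face, 15 mm inside the tab's outer edge, 91 mm above the bench when shut; it moves with the sash. Its x points up the slope (the way the sash travels), z out of the sash.
- jar: Squat amber bakelite jar with a dark brown screw cap, closed: body 52 mm diameter and 50 mm tall, cap 46 mm diameter, 66 mm tall in all, about 0.2 kg. Origin at the centre of its underside, z up. Starts standing on the booth floor.
- mixer: Touch mixer, fixed: white box 100 x 100 x 50 mm with a grey cone (47 mm radius below, 41 mm above) up to 78 mm, carrying the black rubber pad. Origin at the centre of its underside. Stands on the left or the right of the robot; the cork mat is on the other side.
- mixer_pad (a joint): How far (m) the sprung rubber pad is pressed down: 0 up, 0.008 fully down on a hard stop. It begins to yield at about 5 N and is fully down at about 11 N; it springs back when released.
- pad_top (a point): Centre of the pad's flat top (68 mm diameter), 98 mm above the bench when up; moves with the pad.
- mat: Round cork mat, fixed, 100 mm diameter, 5 mm thick. Origin at the centre of its underside.
- block_a: Walnut damper block with a white pad on top, 36 x 28 x 46 mm tall, standing loose in the booth. Origin at the centre of its underside.
- gauge: Brass setting gauge, loose, standing in the booth: foot 34 x 30 mm, post and pointer 65 mm tall. Origin at the centre of its underside.
- block_b: Walnut damper block with a white pad on top, 36 x 26 x 32 mm tall, loose on the bench about 95 mm from the middle of the cork mat, on its robot side or beside it. Origin at the centre of its underside.
- fork: Steel tuning fork lying flat on the bench in front of the booth, 112 mm long (x from -46 at the stem end to +66 mm at the prong tips), 21 mm wide, 7 mm high. Origin under the root of the prongs.
Mind the look-alikes: they are no part of the job. What is meant by the jar is not blue or purple, and is the larger of those in its own colour.

How it is judged (in metres and radians):
On the way, in this order (a step that is already met when the one before it is completed fails the run):
1. the sash stays up by itself, raised by more than 120 mm, with the robot off it (value of joint sash above 0.12 m and velocity of joint sash between -0.01 and 0.01 m/s and contact force between each of the fingers, the arm and booth below 0.2 N), for 0.4 s.
2. the jar has come out through the front of the booth, the sash still up (x of jar in the frame of booth below -0.18 m and value of joint sash above 0.12 m), for 0.05 s.
3. the jar, upright and over the middle of the mixer pad within 15 mm, keeps the pad fully down (over 7.2 of 8 mm) for 1 s (value of joint mixer_pad above 0.0072 m and horizontal distance between jar and pad_top below 0.015 m and z of jar in the frame of pad_top between -0.006 and 0.006 m and angle between jar's own z axis and vertical below 0.2 rad), for 1 s.
At the end, for the whole second after the job is handed in: The jar stands upright and still on the cork mat, its centre within 25 mm of the mat's centre (so wholly on it), released; the sash is still up by more than 120 mm and at rest; the pad is up again; both blocks, gauge and fork are within 20 mm of where they began (horizontal distance between jar and mat below 0.025 m and z of jar in the frame of mat between 0.002 and 0.009 m and angle between jar's own z axis and vertical below 0.1 rad and linear speed of jar below 0.02 m/s and contact force between the fingers and jar below 0.1 N and value of joint mixer_pad below 0.0015 m and value of joint sash above 0.12 m and velocity of joint sash between -0.01 and 0.01 m/s and distance of each of block_a, block_b, gauge, fork from where it was at the start of the episode below 0.02 m); the robot touches nothing.
It fails at once if a walnut block, the brass gauge or the tuning fork shifted by more than 20 mm (distance of any of block_a, block_b, gauge, fork from where it was at the start of the episode above 0.02 m).
It fails at once if the jar tipped by more than 30 degrees (angle between jar's own z axis and vertical above 0.52 rad).
It fails at once if the jar dropped (falling free at over 0.6 m/s) (linear speed of jar above 0.6 m/s and contact force between the fingers and jar below 0.1 N).
It also fails if it takes over 72 s, if anything falls off the work surface, if the arm or the gripper's body presses on something with over 40 N, if the wrist force passes 120 N, or if a joint passes its speed limit or range.

### The arm

A 6-joint arm with a two-finger parallel gripper is mounted at the origin on the work surface. World frame = base frame: x ahead of the robot, y to its left, z up, the work surface at z = 0. Lengths are in mm, angles in rad, forces in N, time in s.
With the tool pointing down it reaches from about 300 to 775 mm from the base axis. Payload 14.6 kg.
Tool frame: the origin (TCP) lies where the fingers leave the gripper's body, on its centre line; the fingertips stand 73 mm ahead of it and the grasp point (between the pads) lies 54 mm ahead of it; z points along the fingers, y is the line along which they close (so a half turn about z gives the same grasp; the last joint's range is limited). The gripper opens to 85 mm and grips with 20 to 120 N. Pads are 22 mm wide; open, the fingers measure 114 mm over their backs; the gripper's body (76 mm by 85 mm) begins 54 mm behind the grasp point. The pads swing forward as they close: fully open they stand 13 mm farther back than shut.
Start: joints at [-1.187, 0.3, 1.521, -0, 1.321, -0.067], TCP at [239.619, -495.048, 303.881] pointing down, gripper open.
Joint ranges: [-3.03, 3.03], [-0.79, 2.21], [0.23, 2.52], [-1.04, 4.18], [0, 3.07], [-2.55, 2.55]. Speed limits (rad/s): [2.22, 2.22, 2.57, 3.14, 3.14, 3.14].

### API

Orientations are given as a unit quaternion [w, x, y, z].
In Python, from plant import status, eyes, order gives the robot as it stands.
- The arm moves only by the tool step_arm, never from a script. Its argument "motion" is a list of rows, each an object of numbers: "x", "y", "z": the shift along the tool's x, y, z in cm; "twist": the turn about the tool's z in degrees; "fingers": the finger opening in cm, from 0 to 8.54. A call has 1 to 5 rows; each row shifts and turns the commanded pose from where the row before left it, along the tool's axes as they then stand; what a row does not reach is not made up. A row lasts 1/12 s, in which the tool goes at most 41.7 mm and 7.16 degrees, less where a joint would pass 70% of its speed; a pose out of reach is approached as far as the arm can. A call is refused whole if a number of a shift passes 4.17 or a number of a turn 7.16, either way. A call with a gripper value outside its range is refused whole. The fingers move at their own pace and stop on an object; "newtons" is the grip in N (left out, the last holds). Time passes only in rows, so rows that do not move let the fingers close. It gives the time, the measured TCP pose, the force, the opening and the grip force at its end, in the units of the state.
- status.get_state(): the state, without advancing time (a new reading comes with each control period).
- eyes.get_image(name): name is "scene" or "top" or "wrist"; returns the picture (420x560x3 uint8, red, green, blue); there is no depth.
- eyes.camera_params(name): a dict with "camera_matrix" (3x3 intrinsics, pixels), "world_to_cam" (4x4, takes a point from world to camera coordinates); the wrist camera has in their place "T_tool_cam" (4x4, takes a point from camera to tool coordinates, whose origin is the TCP and whose axes are the flange's). Camera axes: x right, y up, looking along -z (the intrinsics and any distortion apply to the point x, -y, -z); pixel columns grow to the right and rows downward; lengths in mm; the calibration is good to about 2 mm. A picture is of the moment at which its call begins: read the wrist's pose just before it. camera_params takes no time and is no camera call.
- order.hand_in(): hands the job in; it is judged then, once.
The state is a dict: "clock": time; "joints": joint angles; "dq": joint speeds; "joint_efforts": joint torques, N m; "position": TCP position; "ee_rot": TCP orientation; "wrist_force": force on the tool from outside, world axes, zero at the start; "ft_torque": the same for the moment, N m; "opening": finger opening in mm; "grasp_force": force on a finger pad.
Only numpy, scipy, OpenCV 4.12 (cv2) and the standard library are available. Lean on these libraries where they do the work, as an engineer would, in place of code of your own. Each camera call takes 0.05 s, during which the arm holds its last target. There are 200 camera calls.

## Working session

There is one attempt and no reset: what is moved stays moved. The work goes in short steps, Python scripts to look and compute and a tool call to move; the robot and the scene stay as the last step left them, time stands still between calls to the robot, and variables do not carry over. Pictures are saved under pics/ and viewed, at most 12 in all, crops included, and the job is handed in when it is done.

Besides the shell and the picture viewer there is one more tool, called after "Request:" as name(argument=value, ...), one argument or row to a line, values as JSON. step_arm: Moves the arm, as the interface text tells. Its arguments: {"type":"object","properties":{"motion":{"type":"array","items":{"type":"object","properties":{"x":{"type":"number"},"y":{"type":"number"},"z":{"type":"number"},"twist":{"type":"number"},"fingers":{"type":"number"}}}},"newtons":{"type":"number"}},"required":["motion"]}

```bash
mkdir -p pics; ls; python3 - <<'E'
from plant import status, eyes
import cv2, numpy as np
s=status.get_state(); print(s)
for n in ("scene","top","wrist"):
    im=eyes.get_image(n); cv2.imwrite(f"pics/{n}0.png",im[:,:,::-1]); np.save(f"pics/{n}0.npy",im)
    p=eyes.camera_params(n); print(n,{k:np.round(v,4).tolist() if not isinstance(v,str) else v for k,v in p.items()})
E
```

```text
pics
{'clock': 0.0, 'joints': array([-1.18660520e+00,  3.00483772e-01,  1.52160278e+00,  1.98853517e-05,
        1.32069489e+00, -6.65892913e-02]), 'dq': array([-0.00134642, -0.0008417 , -0.00068432,  0.00091698, -0.0014582 ,
       -0.0002456 ]), 'joint_efforts': array([ 2.23801224e-03, -5.43497229e+01, -3.61786330e+01,  3.95423513e-05,
        4.07210842e-03,  1.11574826e-05]), 'position': array([ 239.56521916, -494.91309256,  303.30513103]), 'ee_rot': array([-5.88438514e-04,  9.74707354e-01,  2.23484274e-01, -8.44834628e-05]), 'wrist_force': array([ 0.74964144,  0.2984005 , -0.59501651]), 'ft_torque': array([ 0.02309422, -0.0061856 ,  0.0120878 ]), 'grasp_force': 0.0, 'opening': 85.76189115250938}
scene {'camera_matrix': [[526.8535, 0.0, 283.1441], [0.0, 526.8535, 210.7861], [0.0, 0.0, 1.0]], 'world_to_cam': [[0.4362, 0.8997, -0.0181, -240.2502], [-0.6324, 0.3207, 0.7051, 216.87], [0.6402, -0.2961, 0.7089, -1754.434], [0.0, 0.0, 0.0, 1.0]]}
top {'camera_matrix': [[394.5675, 0.0, 277.4843], [0.0, 394.5675, 216.2317], [0.0, 0.0, 1.0]], 'world_to_cam': [[0.0294, -0.9996, -0.0015, 26.1802], [0.9807, 0.0286, 0.1933, -493.3637], [-0.1932, -0.0072, 0.9811, -856.8756], [0.0, 0.0, 0.0, 1.0]]}
wrist {'camera_matrix': [[349.2447, 0.0, 278.9291], [0.0, 349.2447, 208.3169], [0.0, 0.0, 1.0]], 'T_tool_cam': [[-0.0006, 0.9566, 0.2914, 75.8307], [1.0, 0.0006, 0.0, -0.504], [-0.0001, 0.2914, -0.9566, -70.2081], [0.0, 0.0, 0.0, 1.0]]}
```

View pics/scene0.png

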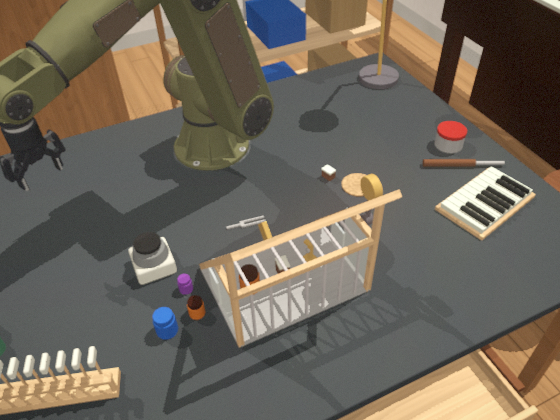

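View pics/top0.png

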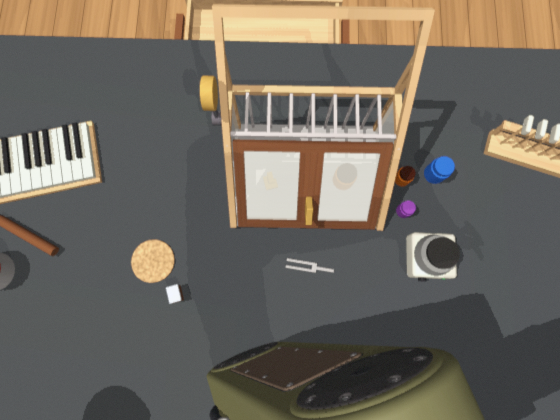

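The jar is seen through the sash on the right side of the booth, at scene (248,272) and top (345,178). The mixer is on the right at top (435,255), the mat on the left at (153,261), block_b at (174,294) and the fork at (310,267).

```bash
cat > h.py <<'E'
import numpy as np, cv2
from plant import status, eyes
from scipy.spatial.transform import Rotation as R
def cam(n,st=None):
    p=eyes.camera_params(n); K=np.array(p["camera_matrix"])
    if n=="wrist":
        q=st["ee_rot"]; T=np.eye(4); T[:3,:3]=R.from_quat([q[1],q[2],q[3],q[0]]).as_matrix(); T[:3,3]=st["position"]
        C=T@np.array(p["T_tool_cam"])
    else: C=np.linalg.inv(np.array(p["world_to_cam"]))
    return K,C
def ray(n,px,st=None):
    K,C=cam(n,st); u,v=px
    d=np.array([(u-K[0,2])/K[0,0],-(v-K[1,2])/K[1,1],-1.0])
    d=C[:3,:3]@d; return C[:3,3],d/np.linalg.norm(d)
def onz(n,px,z,st=None):
    o,d=ray(n,px,st); return o+d*(z-o[2])/d[2]
def two(r1,r2):
    A=np.array([r1[1],-r2[1]]).T; t=np.linalg.lstsq(A,r2[0]-r1[0],rcond=None)[0]
    a=r1[0]+r1[1]*t[0]; b=r2[0]+r2[1]*t[1]; return (a+b)/2,np.linalg.norm(a-b)
def proj(n,P,st=None):
    K,C=cam(n,st); c=np.linalg.inv(C)@np.append(P,1); q=K@np.array([c[0],-c[1],-c[2]]); return q[:2]/q[2]
E
python3 - <<'E'
from h import *
t=np.load("pics/top0.npy"); s=np.load("pics/scene0.npy")
a=cv2.resize(t[70:300,200:480],None,fx=2.8,fy=2.6,interpolation=cv2.INTER_CUBIC)
cv2.imwrite("pics/ct.png",a[:,:,::-1])
b=cv2.resize(s[170:350,115:415],None,fx=2.6,fy=2.6,interpolation=cv2.INTER_CUBIC)
cv2.imwrite("pics/cs.png",b[:,:,::-1])
print("mat",onz("top",(153,261),5),"bb",onz("top",(174,294),32))
E
```

```text
mat [385.00001048 330.64322201   5.        ] bb [310.60201517 268.12389194  32.        ]
```

View pics/ct.png

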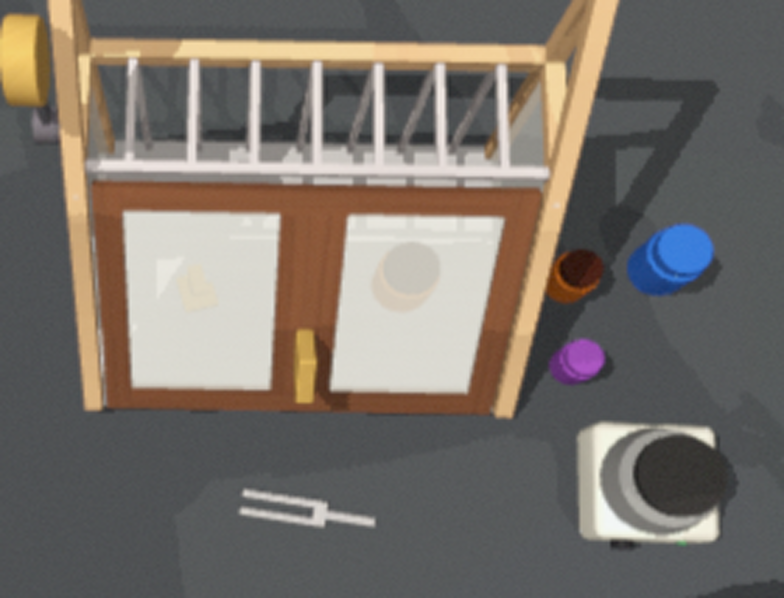

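View pics/cs.png

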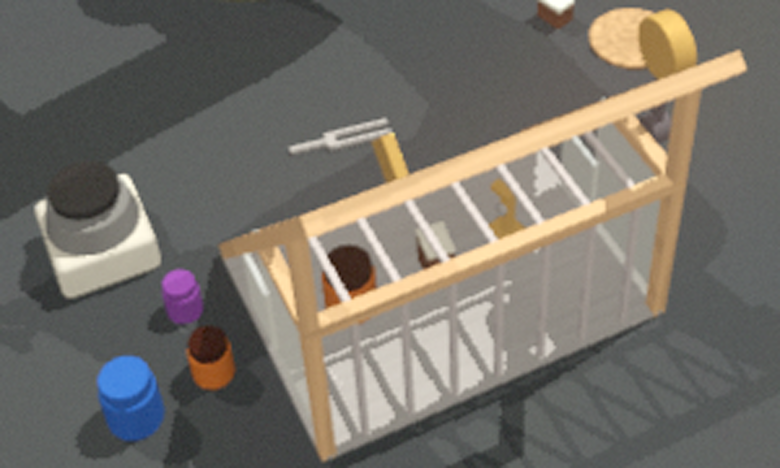

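The jar's cap is at about scene crop (350,265) and top crop (411,268). Block_a is in the middle, the gauge is on the left, and the brass handle tab is at top crop (305,335–402).

```bash
python3 - <<'E'
from h import *
T=lambda x,y:(200+x/2.8,70+y/2.6); S=lambda x,y:(115+x/2.6,170+y/2.6)
r=lambda a:np.round(a,1)
print("jar top",r(onz("top",T(411,268),72)),"scene",r(onz("scene",S(350,265),72)),two(ray("top",T(411,268)),ray("scene",S(350,265))))
print("pad",r(onz("top",T(682,475),98)),r(onz("scene",S(85,190),98)))
L=onz("top",T(93,410),10);Rr=onz("top",T(505,416),10);print("rails",r(L),r(Rr),r((L+Rr)/2),np.linalg.norm(L-Rr), np.degrees(np.arctan2(Rr[0]-L[0],L[1]-Rr[1])))
# floor back corners in scene (booth x110)
A=onz("scene",S(325,458),0);B=onz("scene",S(662,318),0);print("back",r(A),r(B),np.linalg.norm(A-B),np.degrees(np.arctan2(A[0]-B[0],B[1]-A[1])))
# roof back bar ends/ front bar (white, booth x0 z194) in top
A=onz("top",T(88,165),194);B=onz("top",T(547,174),194);print("roof front bar",r(A),r(B),np.linalg.norm(A-B),np.degrees(np.arctan2(B[0]-A[0],A[1]-B[1])))
# tab outer edge
for p in [(305,333),(305,402),(306,380)]: print("tab",[r(onz("top",T(*p),z)) for z in (80,91,100,115)])
for p in [(70,0)]: pass
print("fork",r(onz("top",T(242,503),5)),r(onz("top",T(374,522),5)), "gauge",r(onz("top",T(195,270),71)),r(onz("scene",S(500,190),71)))
print("tab scene", [r(onz("scene",S(*p),z)) for p in ((385,138),(403,175)) for z in (80,100,115)])
print("mat scene",r(onz("scene",S(628,38),5)),"bb",r(onz("scene",S(557,8),32)))
E
```

```text
jar top [ 592.6 -114.6   72. ] scene [ 601.2 -113.9   72. ] (array([ 595.38905519, -113.93470871,   65.30108758]), np.float64(3.8929681323179466))
pad [ 413.9 -314.8   98. ] [ 421.5 -313.2   98. ]
rails [469.1 145.3  10. ] [ 473.7 -204.3   10. ] [471.4 -29.5  10. ] 349.6907666916698 0.7608541971233874
back [ 737.4 -201.7    0. ] [742.1 148.7   0. ] 350.42824644679234 -0.7782321253814839
roof front bar [629.6 136.6 194. ] [ 631.7 -190.8  194. ] 327.3627070363822 0.3634194391057273
tab [array([529.4, -28.5,  80. ]), array([526.7, -27.7,  91. ]), array([524.5, -27.1, 100. ]), array([520.8, -26. , 115. ])]
tab [array([469.3, -29.4,  80. ]), array([467.4, -28.6,  91. ]), array([465.8, -27.9, 100. ]), array([463.1, -26.8, 115. ])]
tab [array([488.3, -29.9,  80. ]), array([486.1, -29.1,  91. ]), array([484.4, -28.4, 100. ]), array([481.4, -27.3, 115. ])]
fork [388.4  16.6   5. ] [374.6 -94.1   5. ] gauge [586.   61.2  71. ] [581.   55.6  71. ]
tab scene [array([473.4, -19.7,  80. ]), array([491.1, -26.7, 100. ]), array([504.4, -31.9, 115. ]), array([527.4, -24.5,  80. ]), array([544. , -31.5, 100. ]), array([556.5, -36.7, 115. ])]
mat scene [388.5 326.4   5. ] bb [331.  262.6  32. ]
```

Request:
step_arm(
  motion=[
    {"x": 2.6, "y": -2.2, "z": 0.3, "fingers": 8.5},
    {"x": 2.6, "y": -2.2, "z": 0.3},
    {"x": 2.6, "y": -2.2, "z": 0.3},
    {"x": 2.6, "y": -2.2, "z": 0.3},
    {"x": 2.6, "y": -2.2, "z": 0.3},
  ],
)

```text
validation failed for argument at $.mo...
```

Request:
step_arm(
  motion=[
    {"x": 2.6, "y": -2.2, "z": 0.3},
    {"x": 2.6, "y": -2.2, "z": 0.3},
    {"x": 2.6, "y": -2.2, "z": 0.3},
    {"x": 2.6, "y": -2.2, "z": 0.3},
    {"x": 2.6, "y": -2.2, "z": 0.3},
  ],
)

```text
validation failed for argument at $.mo...
```

Request:
step_arm(
  motion=[
    {"x": 2.6, "y": -2.2, "z": 0.3},
    {"x": 2.6, "y": -2.2, "z": 0.3},
    {"x": 2.6, "y": -2.2, "z": 0.3},
    {"x": 2.6, "y": -2.2, "z": 0.3},
    {"x": 2.6, "y": -2.2, "z": 0.3},
  ],
)

```text
validation failed for argument at $.mo...
```

Request:
step_arm(
  motion=[
    {"twist": -7},
    {"twist": -7},
    {"twist": -7},
    {"twist": -7},
    {"twist": -7},
  ],
)

```text
validation failed for argument at $.mo...
```

Request:
step_arm(
  motion=[
    {"x": 2.6, "y": -2.2, "z": 0.3, "twist": 0, "fingers": 8.5},
    {"x": 2.6, "y": -2.2, "z": 0.3, "twist": 0, "fingers": 8.5},
    {"x": 2.6, "y": -2.2, "z": 0.3, "twist": 0, "fingers": 8.5},
    {"x": 2.6, "y": -2.2, "z": 0.3, "twist": 0, "fingers": 8.5},
    {"x": 2.6, "y": -2.2, "z": 0.3, "twist": 0, "fingers": 8.5},
  ],
)

```text
clock: 0.57
position: [308.9, -337.8, 288.6]
ee_rot: [-0.0, 0.975, 0.223, -0.0]
wrist_force: [1.0, -0.4, 0.4]
opening: 84.9
grasp_force: 0.0
```

All fields are needed in each row.

Request:
step_arm(
  motion=[
    {"x": 2.6, "y": -2.2, "z": 0.3, "twist": 0, "fingers": 8.5},
    {"x": 2.6, "y": -2.2, "z": 0.3, "twist": 0, "fingers": 8.5},
    {"x": 2.6, "y": -2.2, "z": 0.3, "twist": 0, "fingers": 8.5},
    {"x": 2.6, "y": -2.2, "z": 0.3, "twist": 0, "fingers": 8.5},
    {"x": 2.6, "y": -2.2, "z": 0.3, "twist": 0, "fingers": 8.5},
  ],
)

```text
clock: 0.98
position: [378.0, -182.1, 273.8]
ee_rot: [0.0, 0.975, 0.223, 0.0]
wrist_force: [0.7, 0.9, 0.5]
opening: 85.0
grasp_force: 0.0
```

Request:
step_arm(
  motion=[
    {"x": 2.6, "y": -2.2, "z": 0.3, "twist": 0, "fingers": 8.5},
    {"x": 2.6, "y": -2.2, "z": 0.3, "twist": 0, "fingers": 8.5},
    {"x": 2.6, "y": -2.2, "z": 0.3, "twist": 0, "fingers": 8.5},
    {"x": 2.6, "y": -2.2, "z": 0.3, "twist": 0, "fingers": 8.5},
    {"x": 2.6, "y": -2.2, "z": 0.3, "twist": 0, "fingers": 8.5},
  ],
)

```text
clock: 1.4
position: [447.2, -26.3, 258.8]
ee_rot: [0.0, 0.975, 0.224, 0.0]
wrist_force: [1.4, -0.7, 0.1]
opening: 85.3
grasp_force: 0.0
```

Request:
step_arm(
  motion=[
    {"x": 0, "y": 0, "z": 0, "twist": -7, "fingers": 8.5},
    {"x": 0, "y": 0, "z": 0, "twist": -7, "fingers": 8.5},
    {"x": 0, "y": 0, "z": 0, "twist": -7, "fingers": 8.5},
    {"x": 0, "y": 0, "z": 0, "twist": -7, "fingers": 8.5},
    {"x": 0, "y": 0, "z": 0, "twist": -7, "fingers": 8.5},
  ],
)

```text
clock: 1.82
position: [446.8, -28.0, 258.7]
ee_rot: [-0.0, 0.861, 0.509, -0.0]
wrist_force: [0.0, 0.2, -1.1]
opening: 85.1
grasp_force: 0.0
```

Request:
step_arm(
  motion=[
    {"x": 0, "y": 0, "z": 0, "twist": -7, "fingers": 8.5},
    {"x": 0, "y": 0, "z": 0, "twist": -7, "fingers": 8.5},
    {"x": 0, "y": 0, "z": 0, "twist": -7, "fingers": 8.5},
    {"x": 0, "y": 0, "z": 0, "twist": -7, "fingers": 8.5},
    {"x": 0, "y": 0, "z": 0, "twist": -7, "fingers": 8.5},
  ],
)

```text
clock: 2.23
position: [446.8, -28.1, 258.7]
ee_rot: [-0.0, 0.668, 0.744, -0.0]
wrist_force: [-0.1, -1.0, -0.1]
opening: 84.9
grasp_force: 0.0
```

Request:
step_arm(
  motion=[
    {"x": 0, "y": 0, "z": 0, "twist": -7, "fingers": 8.5},
    {"x": 0, "y": 0, "z": 0, "twist": -7, "fingers": 8.5},
    {"x": 0, "y": 0, "z": 0, "twist": -7, "fingers": 8.5},
    {"x": 0, "y": 0, "z": 0, "twist": -7, "fingers": 8.5},
    {"x": 0, "y": 0, "z": 0, "twist": -7, "fingers": 8.5},
  ],
)

```text
clock: 2.65
position: [446.8, -28.1, 258.7]
ee_rot: [-0.0, 0.413, 0.911, -0.0]
wrist_force: [0.9, -0.5, -0.4]
opening: 84.8
grasp_force: 0.0
```

Request:
step_arm(
  motion=[
    {"x": 0, "y": 0, "z": 0, "twist": -7, "fingers": 8.5},
    {"x": 0, "y": 0, "z": 0, "twist": -7, "fingers": 8.5},
    {"x": 0, "y": 0, "z": 0, "twist": -7, "fingers": 8.5},
    {"x": 0, "y": 0, "z": 0, "twist": -7, "fingers": 8.5},
    {"x": 0, "y": 0, "z": 0, "twist": -7, "fingers": 8.5},
  ],
)

```text
clock: 3.07
position: [446.8, -28.1, 258.7]
ee_rot: [-0.0, 0.12, 0.993, 0.0]
wrist_force: [0.6, -0.6, 0.1]
opening: 84.9
grasp_force: 0.0
```

Request:
step_arm(
  motion=[
    {"x": 0, "y": 0, "z": 0, "twist": -7, "fingers": 8.5},
    {"x": 0, "y": 0, "z": 0, "twist": -7, "fingers": 8.5},
    {"x": 0, "y": 0, "z": 0, "twist": -0.2, "fingers": 8.5},
    {"x": 0, "y": 0, "z": 0, "twist": 0, "fingers": 8.5},
  ],
)

```text
clock: 3.4
position: [446.8, -28.1, 258.8]
ee_rot: [-0.0, 0.002, 1.0, 0.0]
wrist_force: [0.9, 0.2, 0.2]
opening: 84.9
grasp_force: 0.0
```

```bash
python3 - <<'E'
from h import *
s=status.get_state(); im=eyes.get_image("wrist"); np.save("pics/w1.npy",im); cv2.imwrite("pics/w1.png",im[:,:,::-1])
import pickle; pickle.dump(s,open("pics/w1.pkl","wb"))
x=R.from_quat(np.roll(s["ee_rot"],-1)).as_matrix()[:,0]; print(s["clock"],s["position"],s["joints"],np.degrees(np.arctan2(x[1],x[0])))
for P in [(501,-28,91),(489,-28,100),(595,-114,72),(480,134,10),(480,-190,10)]: print(P,proj("wrist",P,s))
E
```

```text
3.4 [446.82428473 -28.08974401 258.78382575] [-1.44620141e-01  1.17578002e-01  1.85208619e+00 -1.09295177e-05
  1.17216691e+00 -1.71239229e+00] 179.8269705403999
(501, -28, 91) [277.90628198 277.54136828]
(489, -28, 100) [277.79588722 268.6074485 ]
(595, -114, 72) [181.66920631 362.66340436]
(480, 134, 10) [446.4779602  216.90729501]
(480, -190, 10) [109.83129914 218.0369711 ]
```

View pics/w1.png

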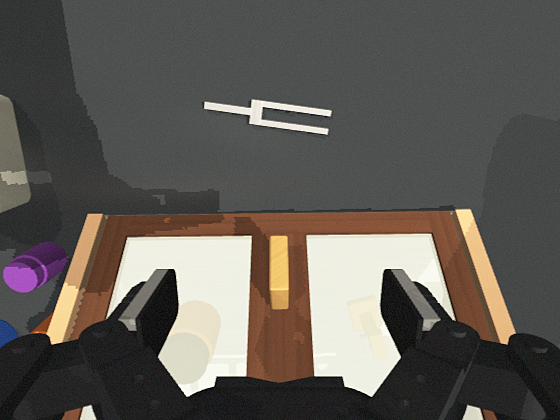

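The tab's outer face spans (279, 236–290), which puts the booth about 4 mm nearer than I computed. The handle is at about (497,-28).

Request:
step_arm(
  motion=[
    {"x": -2.4, "y": 0, "z": 1.5, "twist": 0, "fingers": 8.5},
    {"x": -2.4, "y": 0, "z": 2.4, "twist": 0, "fingers": 8.5},
    {"x": 0, "y": 0, "z": 3.0, "twist": 0, "fingers": 8.0},
    {"x": 0, "y": 0, "z": 3.0, "twist": 0, "fingers": 6.0},
    {"x": 0, "y": 0, "z": 1.2, "twist": 0, "fingers": 4.0},
  ],
  newtons=50,
)

```text
clock: 3.87
position: [493.6, -27.9, 144.1]
ee_rot: [-0.002, 0.002, 1.0, 0.0]
wrist_force: [0.1, -0.0, -0.9]
opening: 57.8
grasp_force: 0.0
```

Request:
step_arm(
  motion=[
    {"x": 0, "y": 0, "z": 0, "twist": 0, "fingers": 2.5},
    {"x": 0, "y": 0, "z": 0, "twist": 0, "fingers": 0.5},
    {"x": 0, "y": 0, "z": 0, "twist": 0, "fingers": 0.5},
    {"x": 0, "y": 0, "z": 0, "twist": 0, "fingers": 0.5},
    {"x": 0, "y": 0, "z": 0, "twist": 0, "fingers": 0.5},
  ],
)

```text
clock: 4.28
position: [495.4, -28.4, 149.3]
ee_rot: [0.001, -0.0, 1.0, -0.0]
wrist_force: [-2.0, -4.1, 6.8]
opening: 13.2
grasp_force: 49.9
```

Request:
step_arm(
  motion=[
    {"x": 0, "y": 0, "z": 0, "twist": 0, "fingers": 0.5},
    {"x": 0, "y": 0, "z": 0, "twist": 0, "fingers": 0.5},
    {"x": 0, "y": 0, "z": 0, "twist": 0, "fingers": 0.5},
    {"x": 0, "y": 0, "z": 0, "twist": 0, "fingers": 0.5},
  ],
)

```text
clock: 4.62
position: [495.4, -28.4, 149.4]
ee_rot: [0.001, -0.0, 1.0, -0.0]
wrist_force: [-1.6, -4.5, 8.1]
opening: 13.5
grasp_force: 50.1
```

Request:
step_arm(
  motion=[
    {"x": -0.5, "y": 0, "z": -0.6, "twist": 0, "fingers": 0.5},
    {"x": -1.05, "y": 0, "z": -1.25, "twist": 0, "fingers": 0.5},
    {"x": -1.05, "y": 0, "z": -1.25, "twist": 0, "fingers": 0.5},
    {"x": -1.05, "y": 0, "z": -1.25, "twist": 0, "fingers": 0.5},
    {"x": -1.05, "y": 0, "z": -1.25, "twist": 0, "fingers": 0.5},
  ],
)

```text
clock: 5.03
position: [541.9, -28.0, 204.5]
ee_rot: [-0.001, -0.0, 1.0, 0.0]
wrist_force: [0.2, -1.2, -6.5]
opening: 13.1
grasp_force: 50.1
```

Request:
step_arm(
  motion=[
    {"x": -1.05, "y": 0, "z": -1.25, "twist": 0, "fingers": 0.5},
    {"x": -1.05, "y": 0, "z": -1.25, "twist": 0, "fingers": 0.5},
    {"x": -1.05, "y": 0, "z": -1.25, "twist": 0, "fingers": 0.5},
    {"x": -1.05, "y": 0, "z": -1.25, "twist": 0, "fingers": 0.5},
    {"x": -1.05, "y": 0, "z": -1.25, "twist": 0, "fingers": 0.5},
  ],
)

```text
clock: 5.45
position: [594.4, -27.6, 267.2]
ee_rot: [-0.0, -0.0, 1.0, 0.0]
wrist_force: [-1.2, 2.6, -3.7]
opening: 13.0
grasp_force: 50.4
```

Request:
step_arm(
  motion=[
    {"x": -1.05, "y": 0, "z": -1.25, "twist": 0, "fingers": 0.5},
    {"x": -1.05, "y": 0, "z": -1.25, "twist": 0, "fingers": 0.5},
    {"x": -1.05, "y": 0, "z": -1.25, "twist": 0, "fingers": 0.5},
    {"x": -1.05, "y": 0, "z": -1.25, "twist": 0, "fingers": 0.5},
    {"x": -0.5, "y": 0, "z": -0.6, "twist": 0, "fingers": 0.5},
  ],
)

```text
clock: 5.87
position: [642.1, -27.1, 324.3]
ee_rot: [0.001, -0.001, 1.0, 0.001]
wrist_force: [-3.1, 4.5, -2.0]
opening: 13.4
grasp_force: 50.9
```

Request:
step_arm(
  motion=[
    {"x": 0, "y": 0, "z": 0, "twist": 0, "fingers": 0.5},
    {"x": 0, "y": 0, "z": 0, "twist": 0, "fingers": 0.5},
  ],
)

```text
clock: 6.03
position: [641.5, -27.1, 323.4]
ee_rot: [0.001, -0.001, 1.0, 0.001]
wrist_force: [-2.0, 5.9, 1.5]
opening: 13.0
grasp_force: 51.4
```

```bash
python3 - <<'E'
from h import *
t=eyes.get_image("top"); s=eyes.get_image("scene")
a=cv2.resize(t[40:300,190:460],None,fx=1.5,fy=1.5); b=cv2.resize(s[150:350,115:415],None,fx=1.3,fy=1.95)
print(status.get_state()["joints"])
cv2.imwrite("pics/m2.png",np.hstack([a,b[:390]])[:,:,::-1])
E
```

```text
[-9.97028806e-02  4.97006583e-01  1.20410782e+00  1.23702128e-03
  1.43967887e+00 -1.67170369e+00]
```

View pics/m2.png

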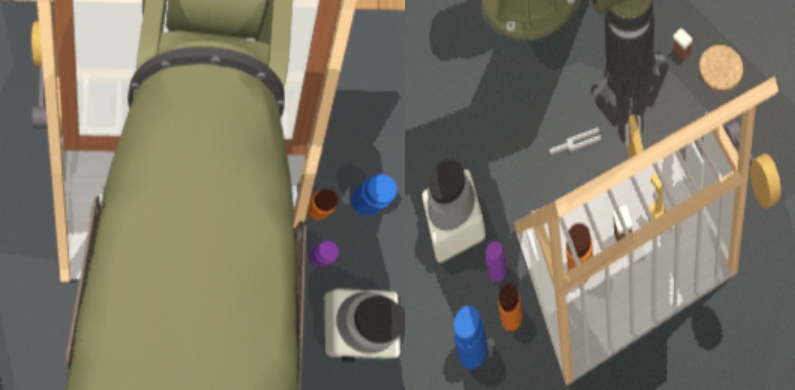

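The sash is up about 227 mm in the views. I'll add a few millimetres, release and retreat.

Request:
step_arm(
  motion=[
    {"x": -0.2, "y": 0, "z": -0.25, "twist": 0, "fingers": 0.5},
    {"x": -0.2, "y": 0, "z": -0.25, "twist": 0, "fingers": 0.5},
    {"x": 0, "y": 0, "z": 0, "twist": 0, "fingers": 0.5},
    {"x": 0, "y": 0, "z": 0, "twist": 0, "fingers": 6},
    {"x": 0, "y": 0, "z": 0, "twist": 0, "fingers": 6},
  ],
)

```text
clock: 6.55
position: [645.2, -28.0, 327.9]
ee_rot: [0.0, -0.0, 1.0, -0.0]
wrist_force: [0.2, -0.1, 0.2]
opening: 36.6
grasp_force: 0.0
```

Request:
step_arm(
  motion=[
    {"x": 0, "y": 0, "z": 0, "twist": 0, "fingers": 6},
    {"x": 0, "y": 0, "z": 0, "twist": 0, "fingers": 6},
    {"x": 1.5, "y": 0, "z": -1.3, "twist": 0, "fingers": 6},
    {"x": 2, "y": 0, "z": -1.7, "twist": 0, "fingers": 6},
    {"x": 3, "y": 0, "z": -1.0, "twist": 0, "fingers": 6},
  ],
)

```text
clock: 6.97
position: [580.4, -28.2, 368.2]
ee_rot: [0.0, -0.0, 1.0, -0.0]
wrist_force: [0.7, -0.6, 0.7]
opening: 59.8
grasp_force: 0.0
```

Request:
step_arm(
  motion=[
    {"x": 3, "y": -1.7, "z": 1.5, "twist": 0, "fingers": 8.5},
    {"x": 3, "y": -1.7, "z": 1.5, "twist": 0, "fingers": 8.5},
    {"x": 3, "y": -1.7, "z": 1.5, "twist": 0, "fingers": 8.5},
    {"x": 0, "y": -1.7, "z": 2, "twist": 0, "fingers": 8.5},
    {"x": 0, "y": -1.7, "z": 2, "twist": 0, "fingers": 8.5},
  ],
)

```text
clock: 7.38
position: [489.3, -113.9, 282.8]
ee_rot: [0.001, -0.0, 1.0, -0.0]
wrist_force: [1.6, -0.3, -0.3]
opening: 84.7
grasp_force: 0.0
```

Request:
step_arm(
  motion=[
    {"x": 0, "y": 0, "z": 0, "twist": 0, "fingers": 8.5},
    {"x": 0, "y": 0, "z": 0, "twist": 0, "fingers": 8.5},
    {"x": 0, "y": 0, "z": 0, "twist": 0, "fingers": 8.5},
  ],
)

```text
clock: 7.63
position: [490.7, -112.8, 283.3]
ee_rot: [0.0, -0.0, 1.0, -0.0]
wrist_force: [0.3, 0.1, -0.3]
opening: 84.7
grasp_force: 0.0
```

```bash
python3 - <<'E'
from h import *
s=status.get_state(); im=eyes.get_image("wrist"); np.save("pics/w3.npy",im); cv2.imwrite("pics/w3.png",im[:,:,::-1])
import pickle; pickle.dump(s,open("pics/w3.pkl","wb"))
x=R.from_quat(np.roll(s["ee_rot"],-1)).as_matrix()[:,0]; print(s["clock"],s["position"],np.degrees(np.arctan2(x[1],x[0])),s["wrist_force"])
for P in [(595,-114,72),(595,-114,6),(626,-28,194)]: print(P,proj("wrist",P,s))
E
```

```text
7.6333 [ 490.74836016 -112.79128542  283.29090982] -179.98324249608697 [ 0.28028765  0.06999273 -0.26259027]
(595, -114, 72) [276.5445055  303.45797573]
(595, -114, 6) [276.95563824 270.29081398]
(626, -28, 194) [416.08624539 458.33686637]
```

View pics/w3.png

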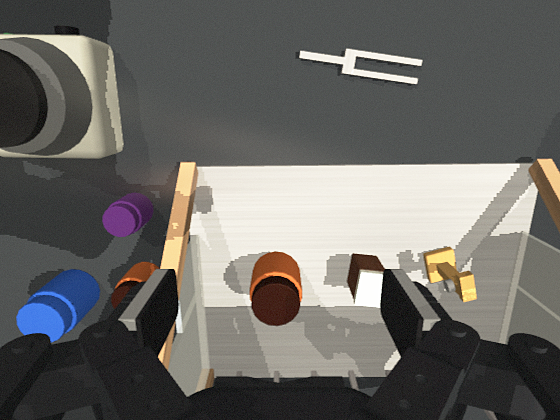

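The cap's top centre is at about (275,300), with block_a at (367,285) and the gauge at (450,275). The floor's front edge is near row 164.

```bash
python3 - <<'E'
from h import *
import pickle; s=pickle.load(open("pics/w3.pkl","rb")); im=np.load("pics/w3.npy").astype(int)
print("floor front",onz("wrist",(300,164),6,s),"block top",onz("wrist",(369,288),52,s))
h=cv2.cvtColor(np.load("pics/w3.npy"),cv2.COLOR_RGB2HSV)
roi=np.zeros(h.shape[:2],np.uint8); roi[240:340,235:320]=1
dark=((h[...,2]<85)&(h[...,1]>90)&(h[...,0]<20)&(roi>0)).astype(np.uint8)
c=max(cv2.findContours(dark,0,2)[0],key=cv2.contourArea); e=cv2.fitEllipse(c); print(e); print("cap top",onz("wrist",e[0],72,s), onz("wrist",(275,300),72,s))
E
```

```text
floor front [477.3352381  -90.69811935   6.        ] block top [590.51249608 -24.44672515  52.        ]
((275.1449279785156, 300.788818359375), (46.83842849731445, 48.62493896484375), 166.91363525390625)
cap top [ 592.20914608 -115.27670699   72.        ] [ 591.38709193 -115.40664024   72.        ]
```

Request:
step_arm(
  motion=[
    {"x": -3, "y": -0.2, "z": 1.0, "twist": 0, "fingers": 8.5},
    {"x": -3, "y": 0, "z": 2, "twist": 0, "fingers": 8.5},
    {"x": -2, "y": 0, "z": 2, "twist": 0, "fingers": 8.5},
    {"x": -1.4, "y": 0, "z": 2, "twist": 0, "fingers": 8.5},
    {"x": 0, "y": 0, "z": 2, "twist": 0, "fingers": 8.5},
  ],
)

```text
clock: 8.1
position: [586.7, -114.0, 192.0]
ee_rot: [0.001, -0.001, 1.0, -0.0]
wrist_force: [-0.9, -0.1, 0.1]
opening: 84.9
grasp_force: 0.0
```

Request:
step_arm(
  motion=[
    {"x": 0, "y": 0, "z": 2, "twist": 0, "fingers": 8.5},
    {"x": 0, "y": 0, "z": 2, "twist": 0, "fingers": 8.5},
    {"x": 0, "y": 0, "z": 2, "twist": 0, "fingers": 8.5},
    {"x": 0, "y": 0, "z": 2, "twist": 0, "fingers": 8.5},
    {"x": 0, "y": 0, "z": 0, "twist": 0, "fingers": 8.5},
  ],
)

```text
clock: 8.52
position: [583.6, -113.9, 109.5]
ee_rot: [-0.002, -0.001, 1.0, 0.001]
wrist_force: [-0.6, 0.8, -1.1]
opening: 84.7
grasp_force: 0.0
```

Request:
step_arm(
  motion=[
    {"x": 0, "y": -0.1, "z": 1.1, "twist": 0, "fingers": 8.5},
    {"x": 0, "y": 0, "z": 1.1, "twist": 0, "fingers": 8.5},
    {"x": 0, "y": 0, "z": 0, "twist": 0, "fingers": 6.2},
    {"x": 0, "y": 0, "z": 0, "twist": 0, "fingers": 5.6},
    {"x": 0, "y": 0, "z": 0, "twist": 0, "fingers": 5.3},
  ],
  newtons=50,
)

```text
clock: 8.93
position: [584.8, -116.1, 91.1]
ee_rot: [0.0, -0.0, 1.0, -0.0]
wrist_force: [-0.7, -0.3, 0.8]
opening: 53.3
grasp_force: 0.0
```

Request:
step_arm(
  motion=[
    {"x": 0, "y": 0, "z": 0, "twist": 0, "fingers": 4.5},
    {"x": 0, "y": 0, "z": 0, "twist": 0, "fingers": 4.0},
    {"x": 0, "y": 0, "z": 0, "twist": 0, "fingers": 4},
    {"x": 0, "y": 0, "z": 0, "twist": 0, "fingers": 4},
  ],
)

```text
clock: 9.27
position: [584.9, -116.2, 91.5]
ee_rot: [0.001, -0.0, 1.0, -0.0]
wrist_force: [-2.2, 0.3, 6.4]
opening: 51.0
grasp_force: 52.4
```

Request:
step_arm(
  motion=[
    {"x": 0, "y": 0, "z": -0.7, "twist": 0, "fingers": 4},
    {"x": 0.3, "y": 0, "z": -1.3, "twist": 0, "fingers": 4},
    {"x": 1.5, "y": 0, "z": -1.0, "twist": 0, "fingers": 4},
    {"x": 2, "y": 0, "z": -0.8, "twist": 0, "fingers": 4},
    {"x": 2, "y": 0, "z": -0.8, "twist": 0, "fingers": 4},
  ],
)

```text
clock: 9.68
position: [525.6, -115.9, 137.0]
ee_rot: [-0.0, -0.0, 1.0, 0.0]
wrist_force: [0.7, 0.0, -2.0]
opening: 50.8
grasp_force: 52.5
```

Request:
step_arm(
  motion=[
    {"x": 2, "y": 0, "z": -0.8, "twist": 0, "fingers": 4},
    {"x": 2, "y": 0, "z": -0.8, "twist": 0, "fingers": 4},
    {"x": 2, "y": 0, "z": -1, "twist": 0, "fingers": 4},
    {"x": 2, "y": 0, "z": -1, "twist": 0, "fingers": 4},
    {"x": 2, "y": 0, "z": -1, "twist": 0, "fingers": 4},
  ],
)

```text
clock: 10.1
position: [425.3, -116.0, 183.1]
ee_rot: [-0.0, -0.0, 1.0, 0.0]
wrist_force: [-0.2, -0.6, -1.9]
opening: 50.7
grasp_force: 52.5
```

Request:
step_arm(
  motion=[
    {"x": 1.5, "y": 0, "z": -1, "twist": 0, "fingers": 4},
    {"x": 1, "y": 0, "z": -1, "twist": 0, "fingers": 4},
    {"x": 0, "y": 0, "z": 0, "twist": 0, "fingers": 4},
    {"x": 0, "y": 0, "z": 0, "twist": 0, "fingers": 4},
  ],
)

```text
clock: 10.43
position: [401.6, -116.2, 203.0]
ee_rot: [0.001, -0.0, 1.0, -0.0]
wrist_force: [0.8, -0.0, -2.6]
opening: 50.8
grasp_force: 52.5
```

```bash
python3 - <<'E'
from h import *
s=status.get_state(); im=eyes.get_image("wrist"); sc=eyes.get_image("scene"); t=eyes.get_image("top")
print(s["clock"],s["position"],s["joints"],s["wrist_force"],s["ft_torque"])
import pickle; pickle.dump(s,open("pics/w4.pkl","wb"))
for n,i in zip("wst",(im,sc,t)): np.save(f"pics/{n}4.npy",i)
b=sc[110:320,100:400]; b=cv2.resize(b,(600,420))
w=cv2.resize(im[150:420,180:380],(200,270)); o=np.zeros((420,800,3),np.uint8); o[:,:600]=b; o[:270,600:]=w
cv2.imwrite("pics/m4.png",o[:,:,::-1])
E
```

```text
10.4333 [ 401.56699881 -116.21553393  202.99839235] [-3.69399730e-01  1.28775505e-01  1.98625370e+00  8.10913647e-05
  1.02486364e+00 -1.94029824e+00] [ 0.75922459 -0.0470806  -2.64248586] [-0.00620282 -0.01788691  0.02608724]
```

View pics/m4.png

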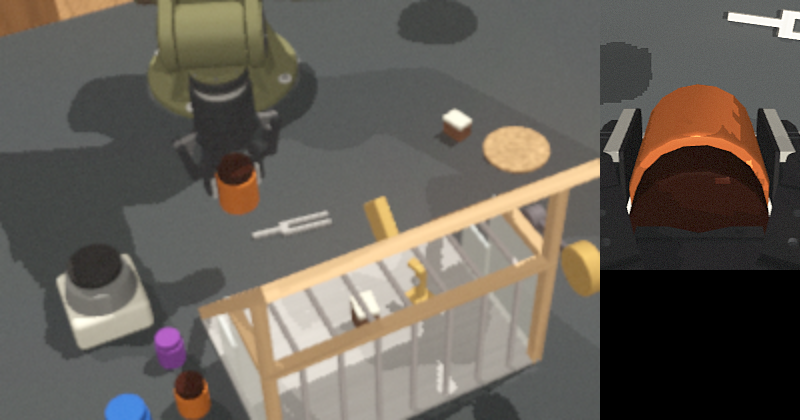

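The jar is held upright, out in front of the booth. Next I'll move to a spot where the wrist camera can see the pad beside the jar.

Request:
step_arm(
  motion=[
    {"x": 0, "y": -2, "z": -0.6, "twist": 0, "fingers": 4},
    {"x": 0, "y": -2, "z": -0.6, "twist": 0, "fingers": 4},
    {"x": 0, "y": -2, "z": -0.6, "twist": 0, "fingers": 4},
    {"x": 0, "y": -2, "z": -0.6, "twist": 0, "fingers": 4},
    {"x": 0, "y": -2, "z": -0.6, "twist": 0, "fingers": 4},
  ],
)

```text
clock: 11.0
position: [401.7, -217.0, 232.0]
ee_rot: [-0.0, -0.0, 1.0, 0.0]
wrist_force: [0.3, 0.0, -3.6]
opening: 50.7
grasp_force: 52.7
```

Request:
step_arm(
  motion=[
    {"x": 0, "y": 0, "z": 0, "twist": 0, "fingers": 4},
    {"x": 0, "y": 0, "z": 0, "twist": 0, "fingers": 4},
    {"x": 0, "y": 0, "z": 0, "twist": 0, "fingers": 4},
  ],
)

```text
clock: 11.25
position: [401.5, -215.7, 231.6]
ee_rot: [-0.001, -0.0, 1.0, 0.0]
wrist_force: [-0.2, -0.1, -3.2]
opening: 50.9
grasp_force: 52.8
```

```bash
python3 - <<'E'
from h import *
import pickle
s=status.get_state(); im=eyes.get_image("wrist")
np.save("pics/w5.npy",im); pickle.dump(s,open("pics/w5.pkl","wb")); print(s["position"])
cv2.imwrite("pics/w5.png",im[:,:,::-1])
r=lambda a:np.round(a,1)
print("pad pred",proj("wrist",(414,-315,98),s))
# jar in hand: cap top in scene picture 4
h=cv2.cvtColor(np.load("pics/s4.npy"),cv2.COLOR_RGB2HSV); m=((h[...,0]<20)&(h[...,1]>90)).astype(np.uint8); 
roi=np.zeros_like(m); roi[180:220,200:240]=1
dk=(m&roi&(h[...,2]<100)).astype(np.uint8); c=max(cv2.findContours(dk,0,2)[0],key=cv2.contourArea); print(cv2.boundingRect(c),cv2.fitEllipse(c))
print("cap scene",r(onz("scene",(219,193),183)),"tcp4",r(pickle.load(open("pics/w4.pkl","rb"))["position"]))
E
```

```text
[ 401.49626213 -215.72858125  231.58533335]
pad pred [119.35495783 244.4022656 ]
(207, 186, 20, 17) ((216.9198760986328, 194.14732360839844), (15.011740684509277, 17.720561981201172), 75.51751708984375)
cap scene [ 419.7 -111.8  183. ] tcp4 [ 401.6 -116.2  203. ]
```

View pics/w5.png

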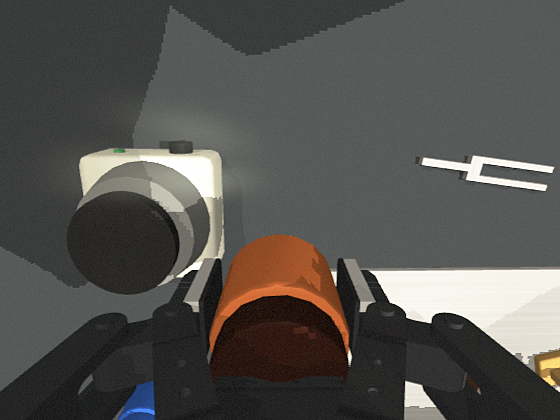

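The pad's ellipse is centred at (124,242), which gives a pad position of about (412.5,-312). The jar sits about 7 mm ahead of the TCP.

Request:
step_arm(
  motion=[
    {"x": -0.1, "y": -2, "z": 0, "twist": 0, "fingers": 4},
    {"x": -0.1, "y": -2, "z": 0, "twist": 0, "fingers": 4},
    {"x": -0.1, "y": -2, "z": 0, "twist": 0, "fingers": 4},
    {"x": -0.1, "y": -2, "z": 0, "twist": 0, "fingers": 4},
    {"x": 0, "y": -1.6, "z": 0, "twist": 0, "fingers": 4},
  ],
  newtons=70,
)

```text
clock: 11.72
position: [405.8, -312.6, 231.9]
ee_rot: [-0.0, -0.001, 1.0, 0.0]
wrist_force: [0.9, 0.8, -2.9]
opening: 50.3
grasp_force: 72.9
```

Request:
step_arm(
  motion=[
    {"x": 0, "y": 0, "z": 1, "twist": 0, "fingers": 4},
    {"x": 0, "y": 0, "z": 1, "twist": 0, "fingers": 4},
    {"x": 0, "y": 0, "z": 1, "twist": 0, "fingers": 4},
    {"x": 0, "y": 0, "z": 1, "twist": 0, "fingers": 4},
    {"x": 0, "y": 0, "z": 0, "twist": 0, "fingers": 4},
  ],
)

```text
clock: 12.13
position: [405.1, -310.8, 189.8]
ee_rot: [-0.001, -0.001, 1.0, 0.001]
wrist_force: [-0.3, 0.8, -3.1]
opening: 50.3
grasp_force: 73.3
```

Request:
step_arm(
  motion=[
    {"x": 0, "y": 0, "z": 0.2, "twist": 0, "fingers": 4},
    {"x": 0, "y": 0, "z": 0.2, "twist": 0, "fingers": 4},
    {"x": 0, "y": 0, "z": 0.2, "twist": 0, "fingers": 4},
    {"x": 0, "y": 0, "z": 0.2, "twist": 0, "fingers": 4},
    {"x": 0, "y": 0, "z": 0.2, "twist": 0, "fingers": 4},
  ],
)

```text
clock: 12.55
position: [405.6, -312.2, 182.6]
ee_rot: [0.0, -0.0, 1.0, -0.0]
wrist_force: [-1.5, 1.6, 2.9]
opening: 50.4
grasp_force: 73.3
```

Request:
step_arm(
  motion=[
    {"x": 0, "y": 0, "z": 0.2, "twist": 0, "fingers": 4},
    {"x": 0, "y": 0, "z": 0.2, "twist": 0, "fingers": 4},
    {"x": 0, "y": 0, "z": 0.2, "twist": 0, "fingers": 4},
    {"x": 0, "y": 0, "z": 0.1, "twist": 0, "fingers": 4},
    {"x": 0, "y": 0, "z": 0, "twist": 0, "fingers": 4},
  ],
)

```text
clock: 12.97
position: [405.7, -312.2, 175.8]
ee_rot: [0.0, -0.0, 1.0, -0.0]
wrist_force: [-3.2, 3.4, 7.6]
opening: 50.4
grasp_force: 73.7
```

Request:
step_arm(
  motion=[
    {"x": 0, "y": 0, "z": 0.1, "twist": 0, "fingers": 4},
    {"x": 0, "y": 0, "z": 0, "twist": 0, "fingers": 4},
  ],
)

```text
clock: 13.13
position: [405.8, -312.2, 175.5]
ee_rot: [0.0, -0.0, 1.0, -0.0]
wrist_force: [-4.0, 5.6, 14.9]
opening: 50.1
grasp_force: 75.2
```

Request:
step_arm(
  motion=[
    {"x": 0, "y": 0, "z": 0.1, "twist": 0, "fingers": 4},
    {"x": 0, "y": 0, "z": 0, "twist": 0, "fingers": 4},
  ],
)

```text
clock: 13.3
position: [405.9, -312.2, 175.4]
ee_rot: [0.001, -0.0, 1.0, -0.0]
wrist_force: [-9.3, 8.8, 26.2]
opening: 50.3
grasp_force: 76.1
```

Request:
step_arm(
  motion=[
    {"x": 0, "y": 0, "z": 0, "twist": 0, "fingers": 4},
    {"x": 0, "y": 0, "z": 0, "twist": 0, "fingers": 4},
    {"x": 0, "y": 0, "z": 0, "twist": 0, "fingers": 4},
    {"x": 0, "y": 0, "z": 0, "twist": 0, "fingers": 4},
    {"x": 0, "y": 0, "z": 0, "twist": 0, "fingers": 4},
  ],
)

```text
clock: 13.72
position: [405.8, -312.2, 175.4]
ee_rot: [0.001, -0.0, 1.0, -0.001]
wrist_force: [-7.9, 8.3, 26.3]
opening: 50.2
grasp_force: 76.1
```

Request:
step_arm(
  motion=[
    {"x": 0, "y": 0, "z": 0, "twist": 0, "fingers": 4},
    {"x": 0, "y": 0, "z": 0, "twist": 0, "fingers": 4},
    {"x": 0, "y": 0, "z": 0, "twist": 0, "fingers": 4},
    {"x": 0, "y": 0, "z": 0, "twist": 0, "fingers": 4},
    {"x": 0, "y": 0, "z": 0, "twist": 0, "fingers": 4},
  ],
)

```text
clock: 14.13
position: [405.8, -312.2, 175.4]
ee_rot: [0.001, -0.0, 1.0, -0.001]
wrist_force: [-8.9, 9.4, 25.5]
opening: 50.4
grasp_force: 76.1
```

Request:
step_arm(
  motion=[
    {"x": 0, "y": 0, "z": 0, "twist": 0, "fingers": 4},
    {"x": 0, "y": 0, "z": 0, "twist": 0, "fingers": 4},
    {"x": 0, "y": 0, "z": 0, "twist": 0, "fingers": 4},
    {"x": 0, "y": 0, "z": 0, "twist": 0, "fingers": 4},
    {"x": 0, "y": 0, "z": 0, "twist": 0, "fingers": 4},
  ],
)

```text
clock: 14.55
position: [405.8, -312.2, 175.4]
ee_rot: [0.001, -0.0, 1.0, -0.001]
wrist_force: [-7.8, 8.5, 26.0]
opening: 50.1
grasp_force: 76.1
```

Request:
step_arm(
  motion=[
    {"x": 0, "y": 0, "z": 0, "twist": 0, "fingers": 4},
    {"x": 0, "y": 0, "z": 0, "twist": 0, "fingers": 4},
    {"x": 0, "y": 0, "z": 0, "twist": 0, "fingers": 4},
    {"x": 0, "y": 0, "z": 0, "twist": 0, "fingers": 4},
    {"x": 0, "y": 0, "z": -0.3, "twist": 0, "fingers": 4},
  ],
)

```text
clock: 14.97
position: [405.6, -312.2, 177.3]
ee_rot: [0.0, -0.0, 1.0, -0.0]
wrist_force: [-1.9, 3.4, 6.3]
opening: 50.5
grasp_force: 74.4
```

Request:
step_arm(
  motion=[
    {"x": 0, "y": 0, "z": -0.6, "twist": 0, "fingers": 4},
    {"x": 0, "y": 0, "z": -0.8, "twist": 0, "fingers": 4},
    {"x": 0, "y": 0, "z": -1.3, "twist": 0, "fingers": 4},
    {"x": 0, "y": 0, "z": -1.3, "twist": 0, "fingers": 4},
    {"x": 0, "y": 0, "z": -1.3, "twist": 0, "fingers": 4},
  ],
)

```text
clock: 15.38
position: [405.4, -312.1, 229.9]
ee_rot: [-0.0, -0.0, 1.0, 0.0]
wrist_force: [-0.4, -0.4, -2.8]
opening: 50.4
grasp_force: 73.6
```

Request:
step_arm(
  motion=[
    {"x": 0, "y": 2, "z": -0.3, "twist": 0, "fingers": 4},
    {"x": 0.2, "y": 3.2, "z": 0, "twist": 0, "fingers": 4},
    {"x": 0.2, "y": 3.7, "z": 0, "twist": 0, "fingers": 4},
    {"x": 0.2, "y": 3.7, "z": 0, "twist": 0, "fingers": 4},
    {"x": 0.2, "y": 3.7, "z": 0, "twist": 0, "fingers": 4},
  ],
)

```text
clock: 15.8
position: [396.8, -147.7, 232.4]
ee_rot: [-0.0, 0.0, 1.0, 0.0]
wrist_force: [1.1, 0.4, -2.7]
opening: 50.3
grasp_force: 73.6
```

Request:
step_arm(
  motion=[
    {"x": 0.2, "y": 3.7, "z": 0, "twist": 0, "fingers": 4},
    {"x": 0.2, "y": 3.7, "z": 0, "twist": 0, "fingers": 4},
    {"x": 0.2, "y": 3.7, "z": 0, "twist": 0, "fingers": 4},
    {"x": 0.2, "y": 3.7, "z": 0, "twist": 0, "fingers": 4},
    {"x": 0.2, "y": 3.7, "z": 0, "twist": 0, "fingers": 4},
  ],
)

```text
clock: 16.22
position: [386.8, 37.5, 232.6]
ee_rot: [0.0, -0.0, 1.0, -0.0]
wrist_force: [1.1, 0.5, -3.1]
opening: 50.6
grasp_force: 73.6
```

Request:
step_arm(
  motion=[
    {"x": 0.2, "y": 3.7, "z": 0, "twist": 0, "fingers": 4},
    {"x": 0.2, "y": 3.7, "z": 0, "twist": 0, "fingers": 4},
    {"x": 0.2, "y": 3.7, "z": 0, "twist": 0, "fingers": 4},
    {"x": 0.2, "y": 3, "z": 0, "twist": 0, "fingers": 4},
    {"x": 0.2, "y": 1.6, "z": 0, "twist": 0, "fingers": 4},
  ],
)

```text
clock: 16.63
position: [376.7, 195.6, 232.5]
ee_rot: [0.0, -0.001, 1.0, 0.0]
wrist_force: [1.0, -0.2, -2.9]
opening: 50.3
grasp_force: 73.6
```

Request:
step_arm(
  motion=[
    {"x": 0, "y": 0, "z": 0, "twist": 0, "fingers": 4},
    {"x": 0, "y": 0, "z": 0, "twist": 0, "fingers": 4},
    {"x": 0, "y": 0, "z": 0, "twist": 0, "fingers": 4},
  ],
)

```text
clock: 16.88
position: [377.3, 192.4, 232.3]
ee_rot: [-0.0, -0.0, 1.0, -0.0]
wrist_force: [0.3, -0.2, -1.9]
opening: 50.5
grasp_force: 73.5
```

```bash
python3 - <<'E'
from h import *
import pickle
s=status.get_state(); im=eyes.get_image("wrist")
np.save("pics/w6.npy",im); pickle.dump(s,open("pics/w6.pkl","wb")); print(s["position"],s["joints"])
cv2.imwrite("pics/w6.png",im[:,:,::-1])
print("pred mat",proj("wrist",(385,330,5),s))
h=cv2.cvtColor(im,cv2.COLOR_RGB2HSV); m=((h[...,0]>8)&(h[...,0]<25)&(h[...,1]>70)&(h[...,2]>120)).astype(np.uint8); m[:,:340]=0
c=max(cv2.findContours(m,0,2)[0],key=cv2.contourArea); e=cv2.fitEllipse(c); print(e,cv2.boundingRect(c),onz("wrist",e[0],5,s))
E
```

```text
[377.25099778 192.40125067 232.33719515] [ 3.85150173e-01  9.75724111e-02  1.94247076e+00 -1.70812623e-04
  1.10189299e+00 -1.18601583e+00]
pred mat [433.77369001 197.81100147]
((436.7230529785156, 197.09735107421875), (104.03959655761719, 119.00013732910156), 55.251426696777344) (380, 143, 115, 110) [384.34822876 332.51610553   5.        ]
```

View pics/w6.png

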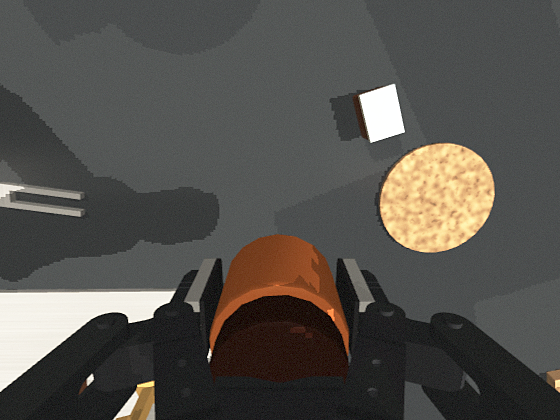

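The mat is centred at (437,197), which is about (384.5,332) in world coordinates. Block_b at (380,113) is clear. I'll place the jar now.

Request:
step_arm(
  motion=[
    {"x": 0, "y": 2.5, "z": 0, "twist": 0, "fingers": 4},
    {"x": 0, "y": 3.2, "z": 0, "twist": 0, "fingers": 4},
    {"x": 0, "y": 3.2, "z": 0, "twist": 0, "fingers": 4},
    {"x": 0, "y": 3, "z": 0, "twist": 0, "fingers": 4},
    {"x": 0, "y": 2, "z": 1, "twist": 0, "fingers": 4},
  ],
)

```text
clock: 17.35
position: [377.9, 333.5, 223.8]
ee_rot: [0.001, 0.0, 1.0, 0.001]
wrist_force: [0.6, 0.2, -2.1]
opening: 50.3
grasp_force: 73.8
```

Request:
step_arm(
  motion=[
    {"x": 0, "y": 0, "z": 2.5, "twist": 0, "fingers": 4},
    {"x": 0, "y": 0, "z": 2.5, "twist": 0, "fingers": 4},
    {"x": 0, "y": 0, "z": 2.5, "twist": 0, "fingers": 4},
    {"x": 0, "y": 0, "z": 2.5, "twist": 0, "fingers": 4},
    {"x": 0, "y": 0, "z": 1.5, "twist": 0, "fingers": 4},
  ],
)

```text
clock: 17.77
position: [377.1, 330.5, 105.1]
ee_rot: [-0.001, 0.0, 1.0, -0.001]
wrist_force: [0.0, 0.5, -3.2]
opening: 50.2
grasp_force: 73.8
```

Request:
step_arm(
  motion=[
    {"x": 0, "y": 0, "z": 0.5, "twist": 0, "fingers": 4},
    {"x": 0, "y": 0, "z": 0.3, "twist": 0, "fingers": 4},
    {"x": 0, "y": 0, "z": 0.1, "twist": 0, "fingers": 4},
    {"x": 0, "y": 0, "z": 0, "twist": 0, "fingers": 4},
    {"x": 0, "y": 0, "z": 0, "twist": 0, "fingers": 4},
  ],
)

```text
clock: 18.18
position: [377.6, 332.0, 99.4]
ee_rot: [0.001, -0.0, 1.0, 0.0]
wrist_force: [0.4, -1.1, -2.5]
opening: 50.3
grasp_force: 73.8
```

Need about 9 mm more, gently.

Request:
step_arm(
  motion=[
    {"x": 0, "y": 0, "z": 0.3, "twist": 0, "fingers": 4},
    {"x": 0, "y": 0, "z": 0.2, "twist": 0, "fingers": 4},
    {"x": 0, "y": 0, "z": 0.1, "twist": 0, "fingers": 4},
    {"x": 0, "y": 0, "z": 0.1, "twist": 0, "fingers": 4},
    {"x": 0, "y": 0, "z": 0, "twist": 0, "fingers": 4},
  ],
)

```text
clock: 18.6
position: [377.1, 331.8, 91.2]
ee_rot: [-0.0, -0.0, 1.0, -0.0]
wrist_force: [-0.4, -0.0, -2.0]
opening: 50.3
grasp_force: 73.8
```

Request:
step_arm(
  motion=[
    {"x": 0, "y": 0, "z": 0.1, "twist": 0, "fingers": 4},
    {"x": 0, "y": 0, "z": 0, "twist": 0, "fingers": 4},
  ],
)

```text
clock: 18.77
position: [377.2, 332.0, 90.6]
ee_rot: [0.0, -0.0, 1.0, 0.0]
wrist_force: [-1.6, -0.8, 1.7]
opening: 49.8
grasp_force: 74.4
```

Request:
step_arm(
  motion=[
    {"x": 0, "y": 0, "z": 0.1, "twist": 0, "fingers": 4},
    {"x": 0, "y": 0, "z": 0, "twist": 0, "fingers": 4},
  ],
)

```text
clock: 18.93
position: [377.3, 332.0, 90.5]
ee_rot: [0.0, -0.0, 1.0, 0.0]
wrist_force: [-7.3, -4.0, 18.2]
opening: 50.5
grasp_force: 76.1
```

Request:
step_arm(
  motion=[
    {"x": 0, "y": 0, "z": -0.1, "twist": 0, "fingers": 4},
    {"x": 0, "y": 0, "z": 0, "twist": 0, "fingers": 5.3},
    {"x": 0, "y": 0, "z": 0, "twist": 0, "fingers": 6},
    {"x": 0, "y": 0, "z": 0, "twist": 0, "fingers": 8},
    {"x": 0, "y": 0, "z": 0, "twist": 0, "fingers": 8},
  ],
)

```text
clock: 19.35
position: [377.2, 331.9, 90.3]
ee_rot: [0.0, -0.0, 1.0, 0.0]
wrist_force: [0.8, 0.3, -0.3]
opening: 79.9
grasp_force: 0.0
```

Request:
step_arm(
  motion=[
    {"x": 0, "y": 0, "z": 0, "twist": 0, "fingers": 8},
    {"x": 0, "y": 0, "z": 0, "twist": 0, "fingers": 8},
    {"x": 0, "y": 0, "z": -1, "twist": 0, "fingers": 8},
    {"x": 0, "y": 0, "z": -2, "twist": 0, "fingers": 8},
    {"x": 0, "y": 0, "z": -3, "twist": 0, "fingers": 8},
  ],
)

```text
clock: 19.77
position: [376.5, 331.3, 150.0]
ee_rot: [-0.001, -0.0, 1.0, -0.001]
wrist_force: [0.1, 0.2, 0.0]
opening: 80.1
grasp_force: 0.0
```

Request:
step_arm(
  motion=[
    {"x": 0, "y": 0, "z": -3, "twist": 0, "fingers": 8},
    {"x": 0, "y": 0, "z": -3, "twist": 0, "fingers": 8},
    {"x": 2, "y": -2, "z": -2, "twist": 0, "fingers": 8},
    {"x": 2, "y": -3, "z": 0, "twist": 0, "fingers": 8},
    {"x": 0, "y": -3, "z": 0, "twist": 0, "fingers": 8},
  ],
)

```text
clock: 20.18
position: [335.0, 251.2, 231.8]
ee_rot: [0.001, -0.001, 1.0, 0.001]
wrist_force: [1.2, -1.0, -0.4]
opening: 79.7
grasp_force: 0.0
```

Request:
step_arm(
  motion=[
    {"x": 0, "y": 0, "z": 0, "twist": 0, "fingers": 8},
    {"x": 0, "y": 0, "z": 0, "twist": 0, "fingers": 8},
    {"x": 0, "y": 0, "z": 0, "twist": 0, "fingers": 8},
  ],
)

```text
clock: 20.43
position: [337.5, 252.1, 231.0]
ee_rot: [0.0, 0.0, 1.0, 0.0]
wrist_force: [0.1, -0.1, 0.4]
opening: 80.1
grasp_force: 0.0
```

```bash
python3 - <<'E'
from h import *
s=status.get_state(); im=eyes.get_image("wrist"); sc=eyes.get_image("scene")
print(s["position"],s["wrist_force"],s["clock"])
o=np.zeros((420,800,3),np.uint8); o[:,:400]=cv2.resize(im,(400,420)); o[:,400:]=cv2.resize(sc[110:320,180:420],(400,420))
cv2.imwrite("pics/m7.png",o[:,:,::-1])
print("mat pred",proj("wrist",(384.5,332,5),s),"jar cap",proj("wrist",(384.5,332,71),s))
E
```

```text
[337.52898197 252.13991601 231.02889521] [ 0.06026107 -0.05149627  0.36331172] 20.4333
mat pred [365.25875752 239.36832864] jar cap [386.65367472 273.42572025]
```

View pics/m7.png

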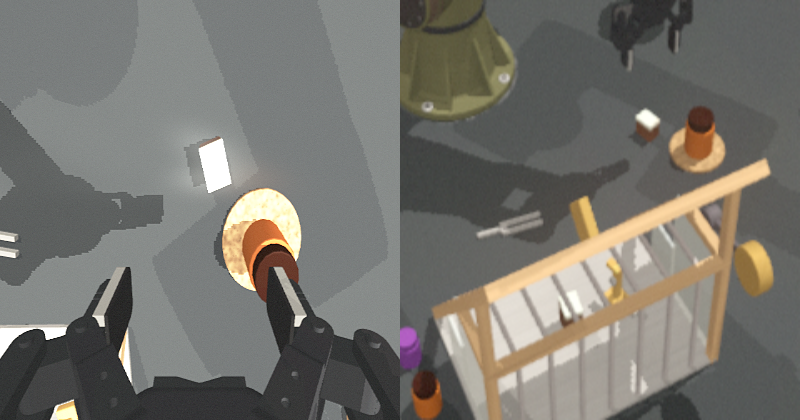

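The jar stands upright in the middle of the mat (scene panel (698,145)), the sash is still up and the other objects have not moved. I'll hand in.

```bash
python3 -c "
from plant import order; print(order.hand_in())"
```

```text
the job is handed in; nothing more can be done
None
```

I handed in the job at about 20 s on the robot clock: the sash is up and holding by itself, the jar kept the mixer pad fully down for over 1 s, and it now stands released on the cork mat; the verdict was not reported back.

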